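Hang the parts caddy on the plank and run the plank out to its line

TASK

Hang the wooden parts caddy, kept upright, by the hand hole in its handle on the steel hook at the end of the plank. Then slide the plank out over that end of the little bench shelf until the pencil line across the plank lies right over the shelf's edge, square to it. The loaded plank would tip by itself there, so finish while still holding it down flat on the shelf with the gripper, with the caddy hanging freely from the hook, and do not disturb the scale, jar, carton or wrench.

Things in the scene. Friction and masses are not known exactly. Their poses are not given: they have to be found in the camera images.
- shelf: Low white-painted bench shelf, fixed to the bench: top board 180 (x) by 340 (y) mm, its flat top 130 mm above the bench, on two uprights, open below. Origin: centre of its footprint on the bench. Its -y end is the edge the plank is slid out over.
- shelf_edge (a point): Middle of the top of the shelf's -y edge (shelf frame: 0, -170, 130 mm); axes as the shelf's. The edge runs along the shelf's x; outward is the shelf's -y.
- plank: Loose plywood plank on the shelf, 90 (x) x 380 (y) x 18 (z) mm, about 0.45 kg. Origin: centre of its underside. Its -y end, with a steel hook, starts 30 to 60 mm beyond the shelf edge, up to 7 degrees askew; a dark batten stands across it near the +y end. It lies steady there with or without the caddy hung; loaded, it tips if let go once the line is near the edge.
- plank_mark (a point): Middle of the pencil line, on the plank's top face (plank frame: 0, -30, 18 mm), 160 mm in from the -y end; the line runs along the plank's x.
- plank_hook (a point): Seat of the hook: top of the rod in its dip (plank frame: 0, -242.5, 7 mm), 52 mm beyond the plank's end. The rod, 8 mm thick, leaves the end level 6 mm higher, dips to the seat (15 mm of flat dip) and turns up beyond it; the tip ends 26 mm beyond the seat, its top 12 mm above the seat.
- plank_batten (a point): Middle of the batten's top (plank frame: 0, 140, 53 mm). The batten is 80 mm long in x, 20 mm thick in y and stands 35 mm above the plank's top face; it is fixed to the plank.
- caddy: Pale plywood parts caddy, 0.3 kg: tray 100 (x) x 70 (y) x 40 mm high with an upright handle board, 12 mm thick (y), 90 wide (x), across its middle, up to 145 mm high. Origin: centre of its underside. Hand hole through the handle along y: 54 mm wide, from 62 to 105 mm high (arched top, 98 mm at the ends); above it a solid strip 40 mm high. Hangs either way round. Starts standing on the bench.
- caddy_eye (a point): Top middle of the hand hole, where the hook bears (caddy frame: 0, 0, 105 mm). Hung, it lies on the hook's seat.
- scale: Small red bench scale with brass pan and black cover, 100 x 150 mm, 90 mm high. Bystander; origin: centre of its underside.
- jar: White jar, 56 mm across, 75 mm high. Bystander; origin: centre of its underside.
- carton: Open cardboard carton, 90 x 110 mm, 80 mm high. Bystander; origin: centre of its underside.
- wrench: Steel wrench lying flat on the bench near the robot. Bystander; origin near its middle.
Mind the look-alikes: they are no part of the job. Leave any pink look-alike of the caddy alone.

How it is judged:
On the way:
1. the caddy hangs on the hook, let go, before the plank is slid out (distance between caddy_eye and plank_hook below 0.015 m and contact force between caddy and plank above 1 N and contact force between caddy and the fingers below 0.1 N and angle between caddy's own z axis and vertical below 0.3 rad and linear speed of caddy below 0.06 m/s and y of plank_mark in the frame of shelf_edge above 0.05 m), for 0.2 s.
At the end, for the whole second after the job is handed in: Line within 7 mm of the shelf edge, plank square within 4 deg, flat within 1.7 deg, resting on the shelf (5 mm), still, fingers bearing on it with over 1 N; caddy hanging untouched on the hook (eye within 15 mm of the seat, upright within 17 deg, nearly still) (distance between caddy_eye and plank_hook below 0.015 m and contact force between each of caddy, the fingers and plank above 1 N and contact force between caddy and the fingers below 0.1 N and angle between caddy's own z axis and vertical below 0.3 rad and linear speed of caddy below 0.06 m/s and y of plank_mark in the frame of shelf_edge between -0.007 and 0.007 m and z of plank in the frame of shelf_edge between -0.004 and 0.005 m and angle between plank's own z axis and vertical below 0.03 rad and angle between the y axis of plank and the y axis of shelf, either way round below 0.07 rad and linear speed of plank below 0.02 m/s); the arm keeps its last pose, push and grip.
It fails at once if the plank tips by more than 9 degrees (angle between plank's own z axis and vertical above 0.15 rad).
It fails at once if the caddy is tipped by more than 40 degrees (angle between caddy's own z axis and vertical above 0.7 rad).
It fails at once if the scale, jar, carton or wrench is moved by more than 30 mm (distance of any of scale, jar, carton, wrench from where it was at the start of the episode above 0.03 m).
It also fails if it takes over 58 s, if anything falls off the work surface, if the arm or the gripper's body presses on something with over 40 N, if the wrist force passes 120 N, or if a joint passes its speed limit or range.

ROBOT

A 6-joint arm with a two-finger parallel gripper is mounted at the origin on the work surface. World frame = base frame: x ahead of the robot, y to its left, z up, the work surface at z = 0. Lengths are in m, angles in rad, forces in N, time in s.
With the tool pointing down it reaches from about 0.25 to 0.725 m from the base axis. Payload 4 kg.
Tool frame: the origin (TCP) lies midway between the tips of the shut fingers; the grasp point (between the pads) lies 19 mm behind it; z points along the fingers, y is the line along which they close (so a half turn about z gives the same grasp; the last joint's range is limited). The gripper opens to 85 mm and grips with 20 to 120 N. Pads are 22 mm wide; open, the fingers measure 114 mm over their backs; the gripper's body (76 mm by 85 mm) begins 54 mm behind the grasp point. The pads swing forward as they close: fully open they stand 13 mm farther back than shut.
Start: joints at [-1.331, 0.241, 0.005, 1.335, 0, 1.571], TCP at [0.119, -0.486, 0.231] pointing down, gripper open.
Joint ranges: [-2.72, 2.72], [-1.05, 1.87], [-1.09, 1.28], [-1.99, 2.15], [-1.42, 1.44], [-3.14, 3.14]. Speed limits (rad/s): [2.79, 2.79, 3.14, 3.14, 3.14, 3.14].

INTERFACE

Orientations are given as a unit quaternion [x, y, z, w].
In Python, from workcell import get_obs, camera, job_done, silhouettes gives the robot as it stands. The module is installed in compiled form; this text tells all that it offers.
- The arm moves only by the tool drive_tool, never from a script. Its argument "increments" is a list of rows, each a list of 3 entries, a list of its own where there are three numbers: the shift along the world's x, y, z in mm, then the turn, a rotation vector about the world's x, y, z in degrees, then the opening, from 0 (shut) to 1 (fully open). A call has 1 to 8 rows; each row shifts and turns the commanded pose from where the row before left it; what a row does not reach is not made up. A row lasts 1/12 s, in which the tool goes at most 41.7 mm and 7.16 degrees, less where a joint would pass 70% of its speed; a pose out of reach is approached as far as the arm can. A call is refused whole if a number of a shift passes 41.7 or a number of a turn 7.16, either way. A call with a gripper value outside its range is refused whole. The fingers move at their own pace and stop on an object; the grip force is fixed at half the most. Time passes only in rows, so rows that do not move let the fingers close. It gives the time, the measured TCP pose, the force, the opening and the grip force at its end, in the units of the state.
- get_obs(): the state, without advancing time (a new reading comes with each control period).
- camera(name): name is "side" or "top" or "wrist"; returns a dict with "image" (480x640x3 uint8, red, green, blue), "K" (3x3 intrinsics, pixels), "view" (4x4, takes a point from world to camera coordinates). Camera axes: x right, y down, z forward; pixel columns grow to the right and rows downward; lengths in m; the calibration is good to about 2 mm. The wrist camera is an equidistant fisheye: a pixel r from the principal point sees the ray r / f radians off the axis. A picture is of the moment at which its call begins. There is no depth.
- job_done(): hands the job in; it is judged then, once.
Trained networks look in a picture, given as the dict that the camera call returned (one of the last four; its "shot" number tells which), for a name from the list of things; names that differ only in an ending like _2 or _b are one class to them, and where a whole thing is asked for, a point or a joint stands for the part that bears it (a point fixed in the world has none). Each returns a list of dicts, best first, with "conf" (0 to 1); they miss things now and then, are a little off and sometimes report something else, mostly with a low value. They report only what shows in the picture. A call takes as long as a camera call. They do not tell look-alikes from the thing itself.
- silhouettes(query, picture): "region" (480x640 bool, what is visible of it) and "bbox" ([left, top, right, bottom] in pixels, round what is visible of it).
The state is a dict: "clock": time; "joint_pos": joint angles; "joint_vel": joint speeds; "tau": joint torques, N m; "eef_pos": TCP position; "tool_rot": TCP orientation; "ft_force": force on the tool from outside, world axes, zero at the start; "ft_torque": the same for the moment, N m; "grip_width": finger opening in m; "grasp_force": force on a finger pad.
Only numpy, scipy, OpenCV 4.12 (cv2) and the standard library are available. Lean on these libraries where they do the work, as an engineer would, in place of code of your own. Each camera call takes 0.05 s, during which the arm holds its last target. There are 200 camera calls.

## Working session

There is one attempt and no reset: what is moved stays moved. The work goes in short steps, Python scripts to look and compute and a tool call to move; the robot and the scene stay as the last step left them, time stands still between calls to the robot, and variables do not carry over. Pictures are saved under pics/ and viewed, at most 13 in all, crops included, and the job is handed in when it is done.

Besides the shell and the picture viewer there is one more tool, called after "Request:" as a command line: name --argument value ..., lists and objects as JSON in quotes. drive_tool: Moves the arm, as the interface text tells. Its arguments: {"type":"object","properties":{"increments":{"type":"array"}},"required":["increments"]}

```bash
mkdir -p pics
python3 - <<'E'
from workcell import *
import cv2,numpy as np
o=get_obs();print({k:np.round(v,3).tolist() for k,v in o.items()})
ims=[]
for n in("side","top"):
    c=camera(n);print(n,c['K'].round(1).tolist(),c['view'].round(4).tolist())
    cv2.imwrite(f'pics/{n}0.png',c['image'][:,:,::-1])
    for q in("shelf","plank","caddy","scale","jar","carton","wrench"):
        print(q,[(round(d['conf'],2),d['bbox']) for d in silhouettes(q,c)][:3])
E
```

```text
{'clock': 0.0, 'joint_pos': [-1.331, 0.241, 0.004, 1.335, -0.0, 1.571], 'joint_vel': [-0.0, -0.001, 0.002, -0.001, 0.0, -0.001], 'tau': [-0.003, -37.232, 25.241, 0.017, -0.0, 0.0], 'eef_pos': [0.119, -0.485, 0.23], 'tool_rot': [0.993, 0.12, -0.0, -0.001], 'ft_force': [-0.356, -0.043, 0.285], 'ft_torque': [-0.006, 0.047, 0.036], 'grasp_force': 0.0, 'grip_width': 0.085}
side [[499.8, 0.0, 320.4], [0.0, 499.8, 238.6], [0.0, 0.0, 1.0]] [[-0.842, -0.5395, 0.0001, 0.4483], [-0.4062, 0.6338, -0.6583, 0.2826], [0.3551, -0.5543, -0.7528, 1.0583], [0.0, 0.0, 0.0, 1.0]]
shelf [(0.97, [209.9, 223.7, 351.8, 387.4])]
plank [(0.68, [241.6, 190.1, 337.2, 363.9]), (0.55, [369.3, 140.5, 414.6, 200.2])]
caddy [(0.87, [370.9, 139.7, 411.9, 198.8]), (0.69, [427.8, 173.1, 479.5, 239.9]), (0.68, [430.5, 139.3, 476.9, 189.9])]
scale [(0.92, [144.3, 251.5, 227.7, 312.8])]
jar [(0.71, [241.2, 205.2, 265.5, 242.2]), (0.41, [136.0, 358.4, 214.2, 443.2])]
carton [(0.64, [131.8, 358.2, 213.8, 442.2])]
wrench [(0.75, [393.7, 226.2, 429.6, 277.7]), (0.29, [243.2, 189.2, 338.4, 359.9])]
top [[456.8, 0.0, 317.5], [0.0, 456.8, 245.3], [0.0, 0.0, 1.0]] [[0.0155, -0.9998, -0.012, 0.0201], [-0.9976, -0.0147, -0.0684, 0.5596], [0.0682, 0.0131, -0.9976, 1.4165], [0.0, 0.0, 0.0, 1.0]]
shelf [(0.64, [206.7, 220.4, 328.0, 304.3])]
plank [(0.63, [212.1, 228.9, 367.4, 292.5])]
caddy [(0.88, [420.1, 244.8, 458.3, 278.5]), (0.72, [461.3, 292.6, 496.7, 330.4]), (0.57, [411.5, 311.0, 457.1, 342.8])]
scale [(0.91, [225.8, 159.8, 285.9, 203.9])]
jar [(0.79, [319.1, 175.5, 331.9, 197.5])]
carton [(0.67, [156.7, 220.8, 199.1, 253.9])]
wrench [(0.74, [355.8, 287.8, 396.0, 332.2])]
```

View pics/side0.png

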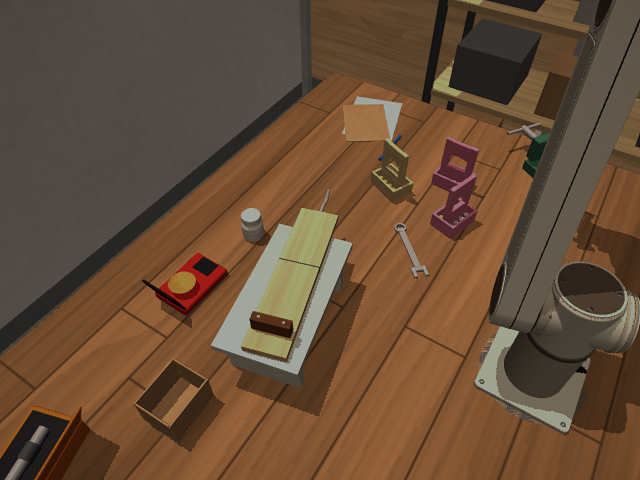

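View pics/top0.png

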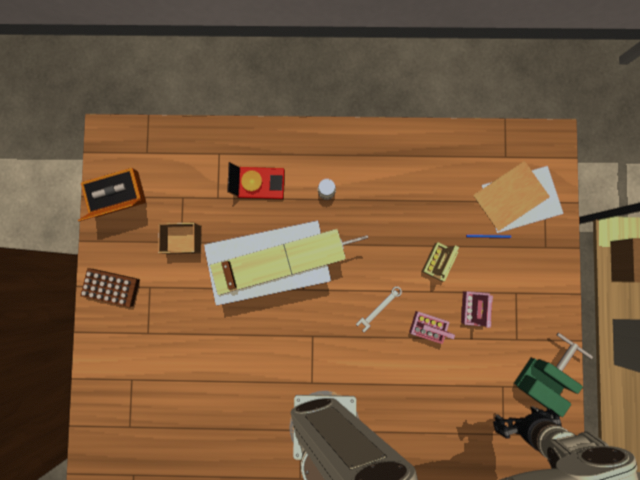

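```bash
cat > h.py <<'E'
from workcell import *
import cv2,numpy as np
from scipy.optimize import minimize
S=4
def proj(c,P):
    q=np.asarray(P)@c['view'][:3,:3].T+c['view'][:3,3]
    if c.get('fish'):
        r=np.linalg.norm(q[:,:2],axis=1);t=np.arctan2(r,q[:,2]);f=c['K'][0,0]
        return q[:,:2]/r[:,None]*t[:,None]*f+c['K'][:2,2]
    u=q@c['K'].T;return u[:,:2]/u[:,2:]
def T(p,P,z0=0):
    x,y,a=p;c,s=np.cos(a),np.sin(a)
    P=np.asarray(P,float);return np.c_[x+c*P[:,0]-s*P[:,1],y+s*P[:,0]+c*P[:,1],P[:,2]+z0]
def box(x0,x1,y0,y1,z0,z1): return np.array([[x,y,z] for x in(x0,x1) for y in(y0,y1) for z in(z0,z1)])/1e3
def draw(c,parts,holes=()):
    m=np.zeros((480,640),np.float32)
    m=np.zeros((480*S,640*S),np.uint8)
    for P,v in [(p,1) for p in parts]:
        u=((proj(c,P)+.5)*S-.5)
        cv2.fillConvexPoly(m,cv2.convexHull(np.round(u).astype(np.int32)),1)
    return cv2.resize(m.astype(np.float32),(640,480),interpolation=cv2.INTER_AREA)
SHELF=[box(-90,90,-170,170,112,130)]
PLANK=[box(-45,45,-190,190,0,18),box(-40,40,130,150,18,53),box(-4,4,-217,-190,5,13),box(-4,4,-250,-217,-1,7),box(-4,4,-268,-250,5,19)]
CADDY=[box(-50,50,-35,35,0,40),box(-45,-27,-6,6,0,145),box(27,45,-6,6,0,145),box(-45,45,-6,6,101,145),box(-45,45,-6,6,0,62)]
def loss(A,m): 
    return np.abs(A-m).sum()/m.sum()
def nm(f,p0,d=(.02,.02,.1)):
    best=None
    for k in range(3):
        p0=np.array(p0);sim=np.vstack([p0]+[p0+np.eye(3)[i]*d[i]/(k+1)*(-1)**k for i in range(3)])
        r=minimize(f,p0,method='Nelder-Mead',options=dict(initial_simplex=sim,xatol=1e-4,fatol=1e-5,maxiter=150));p0=r.x
    return r.x,r.fun
def best(q,c,near=None):
    L=silhouettes(q,c)
    if near is not None: L=sorted(L,key=lambda d:np.hypot((d['bbox'][0]+d['bbox'][2])/2-near[0],(d['bbox'][1]+d['bbox'][3])/2-near[1]))
    return L[0]['region'].astype(np.float32)
E
cat > fit.py <<'E'
from h import *
cs={n:camera(n) for n in("side","top")}
ct,cd=cs['top'],cs['side']
pm={'top':best('plank',ct,(290,260)),'side':best('plank',cd,(290,277))}
sm={'top':best('shelf',ct,(267,262)),'side':best('shelf',cd,(280,305))}
cm={'top':best('caddy',ct,(440,261)),'side':best('caddy',cd,(392,170))}
for names in(['top'],['side'],['top','side']):
    p,e=nm(lambda p:sum(loss(draw(cs[n],[T(p,P,.13) for P in PLANK]),pm[n]) for n in names),[.42,.12,-1.4 if 0 else .2])
    print('plank',names,p.round(4),round(e,3))
    c,e=nm(lambda p:sum(loss(draw(cs[n],[T(p,P) for P in CADDY]),cm[n]) for n in names),[.41,-.37,.6])
    print('caddy',names,c.round(4),round(e,3))
def f(s):
    PS=[T(s,P) for P in SHELF]+[T(p,P,.13) for P in PLANK]
    return loss(draw(ct,PS),np.maximum(pm['top'],sm['top']))
s,e=nm(f,[.41,.13,.15]);print('shelf',s.round(4),round(e,3))
# overlay
out=[]
for n in cs:
    im=cs[n]['image'][:,:,::-1].copy()
    for parts,pp,z in((SHELF,s,0),(PLANK,p,.13),(CADDY,c,0)):
        for P in parts:
            cv2.polylines(im,[cv2.convexHull(np.round(proj(cs[n],T(pp,P,z))).astype(np.int32))],True,(255,0,255),1)
    out.append(im)
a=cv2.resize(out[0][110:410,190:490],(600,600)) if 0 else cv2.resize(out[0][120:400,200:440],(400,467))
b=cv2.resize(out[1][200:340,190:480],(400,193)) 
b=cv2.resize(out[1][205:325,195:475],(800,343));
a=cv2.resize(out[0][130:390,200:440],(400,433))
cv2.imwrite('pics/ov_top.png',b);cv2.imwrite('pics/ov_side.png',a)
E
python3 fit.py
```

```text
plank ['top'] [0.5018 0.1411 0.2908] 0.025
caddy ['top'] [ 0.5136 -0.3517 -0.4307] 0.037
plank ['side'] [0.5048 0.1437 0.2913] 0.027
caddy ['side'] [ 0.5154 -0.3477 -0.4332] 0.043
plank ['top', 'side'] [0.5032 0.1425 0.286 ] 0.094
caddy ['top', 'side'] [ 0.515  -0.3503 -0.4341] 0.142
shelf [0.4992 0.1733 0.224 ] 0.019
```

View pics/ov_top.png

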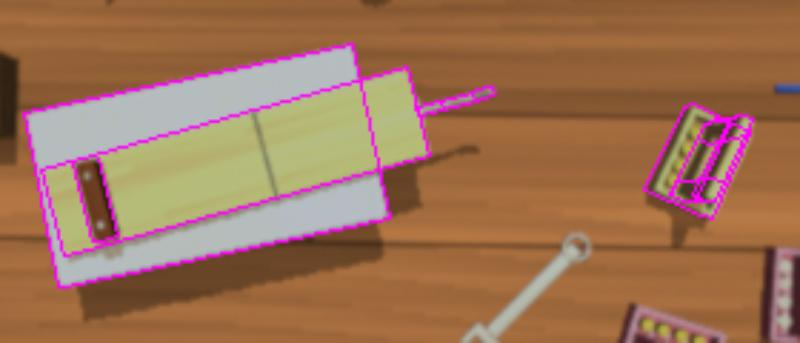

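View pics/ov_side.png

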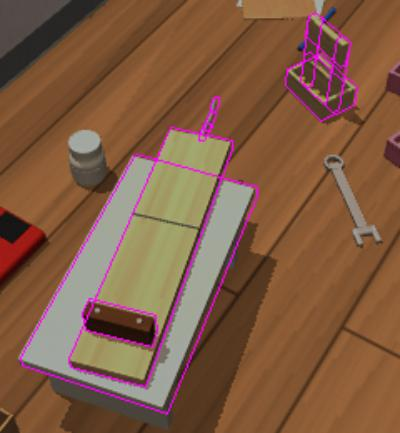

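Run:
```python
from h import *
s=[.4992,.1733,.224];p=[.5032,.1425,.286];c=[.515,-.3503,-.4341]
mk=T(p,[[0,-.03,.018],[0,-.2425,.007],[0,.14,.053],[0,-.19,.018]],.13);print(mk.round(4))
ed=T(s,[[0,-.17,.13]]);print(ed)
R=np.array([[np.cos(.224),np.sin(.224)],[-np.sin(.224),np.cos(.224)]])
print((mk[:,:2]-ed[0,:2])@R.T)
```

```text
[[ 0.5117  0.1137  0.148 ]
 [ 0.5716 -0.0901  0.137 ]
 [ 0.4637  0.2768  0.183 ]
 [ 0.5568 -0.0398  0.148 ]]
[[0.53696235 0.00754716 0.13      ]]
[[-0.00108277  0.1091386 ]
 [ 0.01208379 -0.10295311]
 [-0.01161602  0.27881197]
 [ 0.00883087 -0.05055398]]
```

Request:
drive_tool --increments '[[[20,8,5],[0,0,-4.8],1],[[33,11,2],[0,0,-4.8],1],[[33,11,2],[0,0,-4.8],1],[[33,11,2],[0,0,-4.8],1],[[33,11,2],[0,0,-4.8],1],[[33,11,2],[0,0,-4.8],1],[[33,11,2],[0,0,-4.8],1],[[33,11,2],[0,0,-4.8],1]]'

```text
clock: 1.87
eef_pos: [0.3713, -0.3999, 0.2505]
tool_rot: [0.976, -0.216, 0.0, 0.0]
ft_force: [0.1, -0.9, 0.8]
grip_width: 0.0853
grasp_force: 0.0
```

Run:
```python
from h import *
o=get_obs();print(o['clock'],o['joint_pos'].round(3) if hasattr(o['joint_pos'],'round') else o['joint_pos'],o['eef_pos'],o['tool_rot'])
```

```text
1.8667 [-0.822  0.325  0.17   1.415 -0.     2.754] [ 0.37130748 -0.39990835  0.25050625] [ 9.76489450e-01 -2.15565135e-01  1.03173068e-04  1.26892979e-04]
```

Request:
drive_tool --increments '[[[18,6.2,0],[0,0,7],1],[[18,6.2,0],[0,0,7],1],[[18,6.2,0],[0,0,7],1],[[18,6.2,0],[0,0,7],1],[[18,6.2,0],[0,0,7],1],[[18,6.2,0],[0,0,7],1],[[18,6.2,0],[0,0,7],1],[[17.7,6.2,0],[0,0,7],1]]'

```text
clock: 2.53
eef_pos: [0.5144, -0.3507, 0.2502]
tool_rot: [0.962, 0.273, -0.0, -0.0]
ft_force: [0.4, -0.1, 0.5]
grip_width: 0.0856
grasp_force: 0.0
```

Request:
drive_tool --increments '[[[0,0,0],[0,0,7],1],[[0,0,0],[0,0,7],1],[[0,0,0],[0,0,7],1],[[0,0,0],[0,0,7],1],[[0,0,0],[0,0,7],1],[[0,0,0],[0,0,7],1],[[0,0,0],[0,0,7],1],[[0,0,0],[0,0,7],1]]'

```text
clock: 3.2
eef_pos: [0.5135, -0.3511, 0.2501]
tool_rot: [0.721, 0.693, -0.0, -0.0]
ft_force: [-0.5, 0.4, -1.3]
grip_width: 0.0854
grasp_force: 0.0
```

Request:
drive_tool --increments '[[[0,0,0],[0,0,7],1],[[0,0,0],[0,0,7],1],[[0,0,0],[0,0,7],1],[[0,0,0],[0,0,7],1],[[0,0,0],[0,0,7],1],[[0,0,0],[0,0,7],1],[[0,0,0],[0,0,7],1],[[0,0,0],[0,0,7],1]]'

```text
clock: 3.87
eef_pos: [0.5134, -0.3511, 0.2501]
tool_rot: [0.312, 0.95, 0.0, -0.0]
ft_force: [-0.4, -0.2, 0.0]
grip_width: 0.0855
grasp_force: 0.0
```

Request:
drive_tool --increments '[[[0,0,-20],[0,0,6],1],[[0,0,-20],[0,0,6],1],[[0,0,0],[0,0,0],1]]'

```text
clock: 4.12
eef_pos: [0.5115, -0.3498, 0.2059]
tool_rot: [0.213, 0.977, 0.001, -0.004]
ft_force: [-0.6, 0.4, -0.9]
grip_width: 0.0852
grasp_force: 0.0
```

Run:
```python
from h import *
o=get_obs();print(o['clock'],np.round(o['joint_pos'],3),o['eef_pos'],o['tool_rot'])
c=camera('wrist');c['fish']=1
im=c['image'][:,:,::-1].copy()
for P in CADDY: cv2.polylines(im,[cv2.convexHull(np.round(proj(c,T([.515,-.3503,-.4341],P))).astype(np.int32))],True,(255,0,255),1)
cv2.imwrite('pics/w1.png',im)
```

```text
4.1167 [-0.6    0.5    0.318  1.397 -0.    -0.171] [ 0.51154351 -0.3497833   0.2059403 ] [ 0.21275509  0.97709811  0.00143082 -0.00353702]
```

View pics/w1.png

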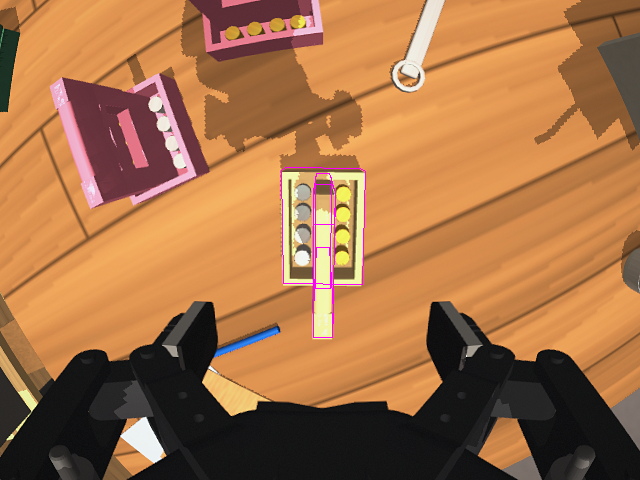

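Request:
drive_tool --increments '[[[1.5,0.5,-20],[0,0,0],1],[[0,0,-20],[0,0,0],1],[[0,0,-20],[0,0,0],1],[[0,0,-20],[0,0,0],1],[[0,0,-8],[0,0,0],1],[[0,0,0],[0,0,0],1],[[0,0,0],[0,0,0],1]]'

```text
clock: 4.75
eef_pos: [0.5154, -0.3509, 0.1232]
tool_rot: [0.214, 0.977, -0.0, 0.0]
ft_force: [-0.2, -0.1, 1.1]
grip_width: 0.0854
grasp_force: 0.0
```

Request:
drive_tool --increments '[[[0,0,-5],[0,0,0],0.2],[[0,0,0],[0,0,0],0],[[0,0,0],[0,0,0],0],[[0,0,0],[0,0,0],0],[[0,0,0],[0,0,0],0],[[0,0,0],[0,0,0],0],[[0,0,0],[0,0,0],0],[[0,0,0],[0,0,0],0]]'

```text
clock: 5.42
eef_pos: [0.5152, -0.3509, 0.1178]
tool_rot: [0.214, 0.977, -0.0, 0.0]
ft_force: [-0.8, -0.3, 2.6]
grip_width: 0.0111
grasp_force: 60.5
```

Request:
drive_tool --increments '[[[0,0,0],[0,0,0],0],[[0,0,0],[0,0,0],0],[[0,0,0],[0,0,0],0],[[0,0,0],[0,0,0],0]]'

```text
clock: 5.75
eef_pos: [0.5152, -0.3509, 0.1179]
tool_rot: [0.214, 0.977, -0.0, 0.001]
ft_force: [0.2, -0.5, 3.9]
grip_width: 0.011
grasp_force: 60.6
```

Request:
drive_tool --increments '[[[0,0,10],[0,0,0],0],[[0,0,20],[0,0,0],0],[[4,9,20],[0,0,2],0],[[7.5,17.5,12],[0,0,4],0],[[7.5,17.5,0],[0,0,4],0],[[7.5,17.5,0],[0,0,4],0],[[7.5,17.5,0],[0,0,4],0],[[7.5,17.5,0],[0,0,4],0]]'

```text
clock: 6.42
eef_pos: [0.5559, -0.2527, 0.1785]
tool_rot: [0.022, 1.0, 0.001, -0.001]
ft_force: [0.4, -0.5, -3.0]
grip_width: 0.0111
grasp_force: 59.8
```

Request:
drive_tool --increments '[[[7.5,17.5,0],[0,0,4],0],[[7.5,17.5,0],[0,0,4],0],[[7.5,17.5,0],[0,0,4],0],[[7.5,17.5,0],[0,0,4],0],[[7,17,0],[0,0,3.25],0],[[0,0,0],[0,0,0],0],[[0,0,0],[0,0,0],0]]'

```text
clock: 7.0
eef_pos: [0.593, -0.1658, 0.1784]
tool_rot: [-0.145, 0.989, 0.0, -0.001]
ft_force: [0.0, 0.4, -3.5]
grip_width: 0.0111
grasp_force: 59.7
```

```bash
cat > v.py <<'E'
import sys
from h import *
o=get_obs();q=o['tool_rot'];e=np.array(o['eef_pos'])
yaw=2*np.arctan2(q[1],q[0]);yaw=(yaw+np.pi/2)%np.pi-np.pi/2
print(np.round(o['joint_pos'],3),e.round(4),'yaw',yaw)
p=[.5032,.1425,.286]
c0=[e[0],e[1],yaw]
seat=T(p,[[0,-.2425,.007]],.13)[0]
eye=e-[0,0,.013]; d=eye-seat
u=np.array([np.sin(.286),-np.cos(.286)]);w=np.array([np.cos(.286),np.sin(.286)])
print('eye-seat outward',d[:2]@u,'lateral',d[:2]@w,'up',d[2])
ims=[]
for n in("side","wrist"):
    c=camera(n);c['fish']=n=='wrist';im=c['image'][:,:,::-1].copy()
    for P in PLANK: cv2.polylines(im,[cv2.convexHull(np.round(proj(c,T(p,P,.13))).astype(np.int32))],True,(255,0,255),1)
    if len(sys.argv)>2:
      for P in CADDY: cv2.polylines(im,[cv2.convexHull(np.round(proj(c,T(c0,P,e[2]-.118))).astype(np.int32))],True,(255,255,0),1)
    ims.append(im)
a=cv2.resize(ims[0][110:310,230:430],(400,400),interpolation=cv2.INTER_CUBIC);b=cv2.resize(ims[1],(400,300))
b=cv2.copyMakeBorder(b,0,100,0,0,0)
cv2.imwrite(sys.argv[1],np.hstack([a,b]))
E
python3 v.py pics/v1.png 1
```

```text
[-0.273  0.499  0.245  1.319 -0.    -0.564] [ 0.593  -0.1658  0.1784] yaw 0.29116228107016795
eye-seat outward 0.07859680971070554 lateral -0.0008546900527311677 up 0.028370952315398906
```

View pics/v1.png

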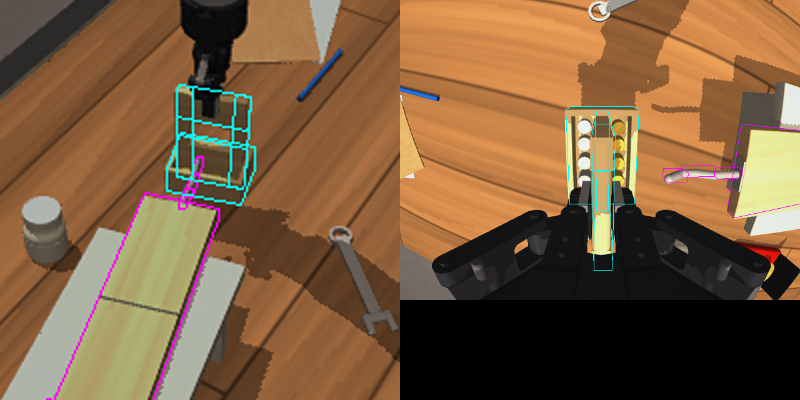

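Request:
drive_tool --increments '[[[0,0,-7],[0,0,-0.3],0],[[-3,11,0],[0,0,0],0],[[-3,11,0],[0,0,0],0],[[-3,11,0],[0,0,0],0],[[-3,11,0],[0,0,0],0],[[-3,11,0],[0,0,0],0],[[-3,11,0],[0,0,0],0],[[-3.4,9.6,0],[0,0,0],0]]'

```text
clock: 7.77
eef_pos: [0.5718, -0.0899, 0.1726]
tool_rot: [-0.142, 0.99, 0.0, 0.0]
ft_force: [0.9, -0.2, -3.1]
grip_width: 0.011
grasp_force: 59.7
```

Request:
drive_tool --increments '[[[0,0,0],[0,0,0],0],[[0,0,-6],[0,0,0],0],[[0,0,-6],[0,0,0],0],[[0,0,0],[0,0,0],0],[[0,0,0],[0,0,0],0]]'

```text
clock: 8.18
eef_pos: [0.5715, -0.092, 0.1592]
tool_rot: [-0.141, 0.99, 0.0, -0.001]
ft_force: [0.4, 0.4, -2.3]
grip_width: 0.0111
grasp_force: 59.6
```

```bash
python3 v.py pics/v2.png
```

```text
[-0.159  0.436  0.094  1.231 -0.    -0.443] [ 0.5715 -0.092   0.1592] yaw 0.28347281775140587
eye-seat outward 0.0017075793639274354 lateral -0.0006261459021161543 up 0.009218024870450842
```

View pics/v2.png

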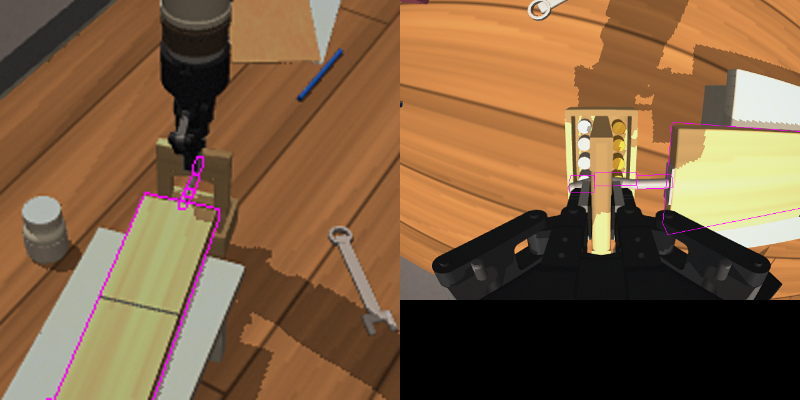

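Request:
drive_tool --increments '[[[-0.5,1.5,-3],[0,0,0],0],[[0,0,-3],[0,0,0],0],[[0,0,-2],[0,0,0],0],[[0,0,-1],[0,0,0],0],[[0,0,0],[0,0,0],0],[[0,0,0],[0,0,0],0]]'

```text
clock: 8.78
eef_pos: [0.5715, -0.09, 0.1512]
tool_rot: [-0.142, 0.99, 0.0, -0.0]
ft_force: [-0.5, 0.9, -3.7]
grip_width: 0.0108
grasp_force: 59.7
```

Request:
drive_tool --increments '[[[0,0,-1],[0,0,0],0],[[0,0,-1],[0,0,0],0],[[0,0,0],[0,0,0],0],[[0,0,0],[0,0,0],0]]'

```text
clock: 9.12
eef_pos: [0.5719, -0.09, 0.15]
tool_rot: [-0.142, 0.99, -0.0, 0.001]
ft_force: [-0.6, -0.3, 1.6]
grip_width: 0.0107
grasp_force: 60.3
```

Request:
drive_tool --increments '[[[0,0,0],[0,0,0],0.2],[[0,0,0],[0,0,0],0.25],[[0,0,0],[0,0,0],0.35],[[0,0,0],[0,0,0],0.35],[[0,0,0],[0,0,0],0.35]]'

```text
clock: 9.53
eef_pos: [0.5716, -0.09, 0.1493]
tool_rot: [-0.142, 0.99, -0.0, 0.0]
ft_force: [0.2, 0.0, 0.3]
grip_width: 0.0298
grasp_force: 0.0
```

```bash
python3 v.py pics/v3.png
```

```text
[-0.156  0.44   0.074  1.204  0.    -0.44 ] [ 0.5716 -0.09    0.1493] yaw 0.2843390658780489
eye-seat outward -0.0001654054594737149 lateral 3.6603323342729777e-05 up -0.0007222923334002651
```

View pics/v3.png

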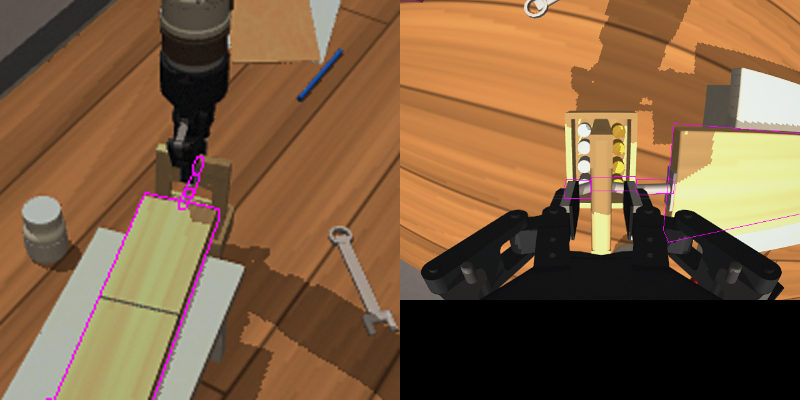

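Request:
drive_tool --increments '[[[0,0,8],[0,0,0],0.35],[[0,0,15],[0,0,0],0.35],[[0,0,25],[0,0,0],0.35],[[0,0,30],[0,0,0],0.35],[[0,0,30],[0,0,0],0.5],[[-6,20,0],[0,0,0],0.8],[[-9,30,0],[0,0,0],0.8],[[-9,30,0],[0,0,0],0.8]]'

```text
clock: 10.3
eef_pos: [0.5479, -0.0099, 0.2587]
tool_rot: [-0.14, 0.99, -0.0, 0.001]
ft_force: [0.3, 0.8, -0.0]
grip_width: 0.0682
grasp_force: 0.0
```

Request:
drive_tool --increments '[[[-9,30,0],[0,0,0],0.8],[[-9,30,0],[0,0,0],0.8],[[-9,30,0],[0,0,0],0.8],[[-9,30,0],[0,0,0],0.8],[[-9,30,0],[0,0,0],0.8],[[-9,30,0],[0,0,0],0.8],[[-9,30,0],[0,0,0],0.8],[[-9,30,0],[0,0,0],0.8]]'

```text
clock: 10.97
eef_pos: [0.475, 0.2314, 0.2582]
tool_rot: [-0.142, 0.99, 0.0, 0.001]
ft_force: [0.7, -0.9, 0.5]
grip_width: 0.0682
grasp_force: 0.0
```

Request:
drive_tool --increments '[[[-9,30,0],[0,0,0],0.8],[[-3,17,0],[0,0,0],0.8],[[0,0,0],[0,0,0],0.8]]'

```text
clock: 11.22
eef_pos: [0.4626, 0.2804, 0.2578]
tool_rot: [-0.144, 0.99, 0.001, 0.0]
ft_force: [-0.4, -0.1, -0.2]
grip_width: 0.0682
grasp_force: 0.0
```

```bash
sed -e 's/^PL=.*//' fit.py > fit2.py; python3 fit.py
python3 - <<'E'
from h import *
o=get_obs();print(o['clock'],np.round(o['joint_pos'],3),o['eef_pos'])
p=[.5032,.1425,.286]
c=camera('wrist');c['fish']=1;im=c['image'][:,:,::-1].copy()
for P in PLANK: cv2.polylines(im,[cv2.convexHull(np.round(proj(c,T(p,P,.13))).astype(np.int32))],True,(255,0,255),1)
for P in SHELF: cv2.polylines(im,[cv2.convexHull(np.round(proj(c,T([.4992,.1733,.224],P))).astype(np.int32))],True,(255,255,0),1)
cv2.imwrite('pics/w2.png',im)
E
```

```text
plank ['top'] [0.504  0.1336 0.2876] 0.19
caddy ['top'] [ 0.3688 -0.4646  1.0597] 0.412
plank ['side'] [0.5042 0.1437 0.2941] 0.067
caddy ['side'] [ 0.3869 -0.4722  1.0963] 0.505
plank ['top', 'side'] [0.503  0.1426 0.2879] 0.279
caddy ['top', 'side'] [ 0.3739 -0.4592 -0.0252] 0.46
shelf [0.4997 0.1726 0.2196] 0.116
11.6167 [ 0.537  0.312  0.169  1.428 -0.     0.254] [0.463961   0.27596268 0.25748486]
```

View pics/w2.png

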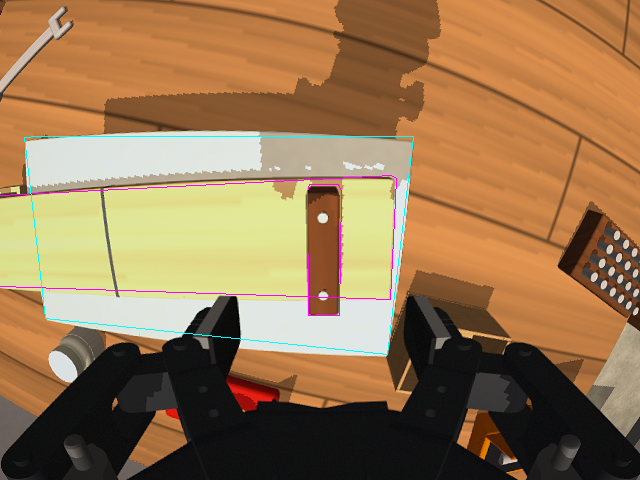

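Request:
drive_tool --increments '[[[0,0,-25],[0,0,0],0.7],[[0,0,-25],[0,0,0],0.7],[[0,0,-25],[0,0,0],0.7],[[0,0,-18],[0,0,0],0.7],[[0,0,-5],[0,0,0],0.7],[[0,0,0],[0,0,0],0.7],[[0,0,0],[0,0,0],0.7]]'

```text
clock: 12.25
eef_pos: [0.4641, 0.277, 0.1601]
tool_rot: [-0.141, 0.99, 0.0, 0.0]
ft_force: [0.6, 0.8, 1.1]
grip_width: 0.0599
grasp_force: 0.0
```

Request:
drive_tool --increments '[[[0,0,-5],[0,0,0],0.4],[[0,0,0],[0,0,0],0.2],[[0,0,0],[0,0,0],0.1],[[0,0,0],[0,0,0],0],[[0,0,0],[0,0,0],0],[[0,0,0],[0,0,0],0]]'

```text
clock: 12.75
eef_pos: [0.4643, 0.277, 0.1553]
tool_rot: [-0.142, 0.99, -0.0, 0.001]
ft_force: [1.3, -2.0, 4.0]
grip_width: 0.0193
grasp_force: 60.1
```

Request:
drive_tool --increments '[[[0,0,0],[0,0,0],0],[[0,0,0],[0,0,0],0],[[0,0,0],[0,0,0],0],[[0,0,0],[0,0,0],0]]'

```text
clock: 13.08
eef_pos: [0.4642, 0.277, 0.1553]
tool_rot: [-0.142, 0.99, 0.0, 0.001]
ft_force: [-0.3, -3.1, 5.9]
grip_width: 0.019
grasp_force: 60.3
```

Request:
drive_tool --increments '[[[0,0,-1],[0,0,0],0],[[0.7,-2,0],[0,0,-0.2],0],[[1.3,-4,0],[0,0,-0.3],0],[[1.3,-4,0],[0,0,-0.3],0],[[1.3,-4,0],[0,0,-0.3],0],[[1.3,-4,0],[0,0,-0.3],0],[[1.3,-4,0],[0,0,-0.3],0],[[1.3,-4,0],[0,0,-0.3],0]]'

```text
clock: 13.75
eef_pos: [0.473, 0.2542, 0.1553]
tool_rot: [-0.125, 0.992, 0.003, 0.002]
ft_force: [-1.5, 7.1, 7.4]
grip_width: 0.0188
grasp_force: 60.5
```

Request:
drive_tool --increments '[[[1.4,-4,0],[0,0,-0.2],0],[[1.4,-4,0],[0,0,-0.2],0],[[1.4,-4,0],[0,0,-0.2],0],[[1.4,-4,0],[0,0,-0.2],0],[[1.4,-4,0],[0,0,-0.2],0],[[1.4,-4,0],[0,0,-0.2],0],[[1.4,-4,0],[0,0,-0.2],0],[[1.4,-4,0],[0,0,0],0]]'

```text
clock: 14.42
eef_pos: [0.484, 0.2222, 0.1553]
tool_rot: [-0.113, 0.994, 0.003, 0.002]
ft_force: [-2.4, 7.9, 9.0]
grip_width: 0.0188
grasp_force: 60.7
```

Request:
drive_tool --increments '[[[1.3,-4,-0.5],[0,0,0],0],[[1.3,-4,-0.5],[0,0,0],0],[[1.3,-4,0],[0,0,0],0],[[1.3,-4,0],[0,0,0],0],[[1.3,-4,0],[0,0,0],0],[[1.3,-4,0],[0,0,0],0],[[1.3,-4,0],[0,0,0],0],[[1.3,-4,0],[0,0,0],0]]'

```text
clock: 15.08
eef_pos: [0.4948, 0.191, 0.1553]
tool_rot: [-0.113, 0.994, 0.004, 0.002]
ft_force: [-3.5, 9.2, 13.0]
grip_width: 0.0192
grasp_force: 61.3
```

Request:
drive_tool --increments '[[[1.3,-3.5,0],[0,0,0],0],[[1.2,-3,0],[0,0,0],0],[[0.8,-2,0],[0,0,0],0],[[0.4,-1,0],[0,0,0],0],[[0,0,0],[0,0,0],0],[[0,0,0],[0,0,0],0],[[0,0,0],[0,0,0],0]]'

```text
clock: 15.67
eef_pos: [0.4984, 0.1812, 0.1553]
tool_rot: [-0.113, 0.994, 0.004, 0.002]
ft_force: [-3.4, 8.4, 12.8]
grip_width: 0.0189
grasp_force: 61.3
```

Run:
```python
from h import *
o=get_obs();e=o['eef_pos'];q=o['tool_rot'];y=2*np.arctan2(-q[0],q[1]);print(o['clock'],e,'yaw',-y,o['ft_force'])
yaw=-y if abs(y)<1 else 0
yaw=(2*np.arctan2(q[1],q[0])+np.pi/2)%np.pi-np.pi/2;print(yaw)
s=[.4992,.1733,.224]
p=T([0,0,yaw],[[0,-.14,0]])[0];p=[e[0]+p[0],e[1]+p[1],yaw];print('plank',p)
mk=T(p,[[0,-.03,.148]]);d=mk[0,:2]-T(s,[[0,-.17,0]])[0,:2];print('mark y',d@[-np.sin(.224),np.cos(.224)])
ims=[]
for n in("side","top","wrist"):
    c=camera(n);c['fish']=n=='wrist';im=c['image'][:,:,::-1].copy();cc=dict(c)
    if n!='wrist':im=cv2.resize(im,None,fx=3,fy=3,interpolation=cv2.INTER_CUBIC)
    k=3 if n!='wrist' else 1
    for PP,pp,z,col in((PLANK,p,.13,(255,0,255)),(SHELF,s,0,(255,255,0))):
        for P in PP: cv2.polylines(im,[cv2.convexHull(np.round(k*proj(c,T(pp,P,z))).astype(np.int32))],True,col,1)
    ims.append(im)
a=ims[0][170*3:300*3,250*3:380*3];a=a[:390,:390]
b=ims[1][212*3:312*3,270*3:400*3]
cv2.imwrite('pics/f.png',np.hstack([a[:300],b]))
w=cv2.resize(ims[2],(800,600));cv2.imwrite('pics/fw.png',w)
```

```text
15.6667 [0.49842341 0.18115613 0.15530754] yaw -0.22659347519334513 [-3.35815772  8.41304396 12.78552105]
0.22659347519334538
plank [np.float64(0.5298757261564983), np.float64(0.04473489966422062), np.float64(0.22659347519334538)]
mark y 0.007832933950347674
```

View pics/f.png

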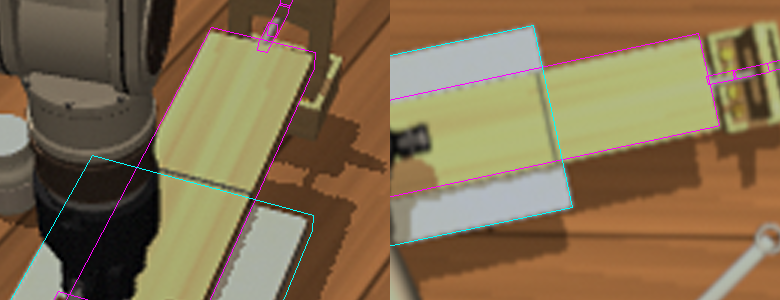

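Request:
drive_tool --increments '[[[0.4,-2,0],[0,0,0],0],[[0.4,-2,0],[0,0,0],0],[[0.4,-2,0],[0,0,0],0],[[0.3,-1,0],[0,0,0],0],[[0,0,0],[0,0,0],0],[[0,0,0],[0,0,0],0],[[0,0,0],[0,0,0],0]]'

```text
clock: 16.4
eef_pos: [0.5002, 0.1742, 0.1553]
tool_rot: [-0.113, 0.994, 0.004, 0.003]
ft_force: [-2.4, 8.9, 13.6]
grip_width: 0.019
grasp_force: 61.3
```

Run:
```python
from h import *
o=get_obs();e=o['eef_pos'];q=o['tool_rot']
yaw=(2*np.arctan2(q[1],q[0])+np.pi/2)%np.pi-np.pi/2;print(o['clock'],e,yaw,o['ft_force'])
s=[.4992,.1733,.224]
p=T([0,0,yaw],[[0,-.14,0]])[0];p=[e[0]+p[0],e[1]+p[1],yaw]
d=T(p,[[0,-.03,.148]])[0,:2]-T(s,[[0,-.17,0]])[0,:2];print('mark y by arm',d@[-np.sin(.224),np.cos(.224)])
ims=[]
for n in("side","top"):
    c=camera(n);g=cv2.cvtColor(c['image'],cv2.COLOR_RGB2GRAY).astype(np.float32)
    # darkness profile along plank y (line) ; and shelf edge profile along shelf y, exposed strip
    def prof(pp,xs,ys,z):
        return np.array([np.mean([cv2.remap(g,*[np.float32([[v]]) for v in proj(c,T(pp,[[x,y,0]],z))[0]],cv2.INTER_LINEAR)[0,0] for x in xs]) for y in ys])
    ys=np.arange(-.05,-.0099,.001)
    a=prof(p,np.linspace(.0 if n=='side' else -.03,.038,8),ys,.148);i=np.argmin(a);w=np.clip(np.median(a)-a,0,None)*(abs(np.arange(len(a))-i)<4)
    print(n,'line at plank y',(ys*w).sum()/w.sum())
    ys=np.arange(-.19,-.15,.001)
    for xs in(np.linspace(.055,.083,6),np.linspace(-.083,-.055,6)):
        b=prof(s,xs,ys,.13);gr=np.gradient(cv2.GaussianBlur(b[None],(1,1),0)[0]);print(n,'edge at shelf y',ys[np.argmax(np.abs(gr))],gr[np.argmax(np.abs(gr))].round(1))
    im=cv2.resize(c['image'][:,:,::-1],None,fx=3,fy=3,interpolation=cv2.INTER_CUBIC);ims.append(im)
cv2.imwrite('pics/f2.png',np.hstack([ims[0][510:810,750:1140],ims[1][636:936,810:1200]]))
```

```text
16.4 [0.50019914 0.17420707 0.15531935] 0.22690224216795052 [-2.39382806  8.88094154 13.58761398]
mark y by arm 0.0006631810547194261
side line at plank y -0.027276505683021784
side edge at shelf y -0.189 -3.7
side edge at shelf y -0.16599999999999998 29.7
top line at plank y -0.030319708290692013
top edge at shelf y -0.16899999999999998 14.3
top edge at shelf y -0.16899999999999998 18.7
```

View pics/f2.png

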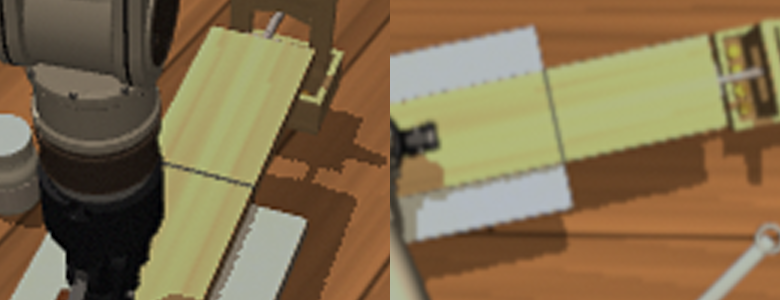

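Request:
drive_tool --increments '[[[0,0,0],[0,0,0],0],[[0,0,0],[0,0,0],0],[[0,0,0],[0,0,0],0],[[0,0,0],[0,0,0],0],[[0,0,0],[0,0,0],0],[[0,0,0],[0,0,0],0],[[0,0,0],[0,0,0],0],[[0,0,0],[0,0,0],0]]'

```text
clock: 17.17
eef_pos: [0.5002, 0.1742, 0.1553]
tool_rot: [-0.113, 0.994, 0.003, 0.003]
ft_force: [-3.2, 7.7, 12.7]
grip_width: 0.0189
grasp_force: 61.3
```

Request:
drive_tool --increments '[[[0,0,0],[0,0,0],0],[[0,0,0],[0,0,0],0],[[0,0,0],[0,0,0],0],[[0,0,0],[0,0,0],0],[[0,0,0],[0,0,0],0],[[0,0,0],[0,0,0],0],[[0,0,0],[0,0,0],0],[[0,0,0],[0,0,0],0]]'

```text
clock: 17.83
eef_pos: [0.5002, 0.1742, 0.1553]
tool_rot: [-0.113, 0.994, 0.003, 0.003]
ft_force: [-2.0, 8.7, 12.5]
grip_width: 0.0188
grasp_force: 61.3
```

```bash
python3 -c "
from workcell import *
print(get_obs()['eef_pos'],get_obs()['ft_force']);print(job_done())"
```

```text
[0.50016161 0.1741974  0.15527921] [-1.96800355  8.71755944 12.46587943]
the job is handed in; nothing more can be done
None
```

I handed the job in at about 18 s with the caddy hanging free on the hook, the pencil line measured about 1 mm from the shelf edge and square to within about 0.2°, and the gripper holding the batten down at about 12 N; no verdict came back.

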